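Wedge a rocking bench scale until it stands firm

ROBOT

A 6-joint arm with a two-finger parallel gripper is mounted at the origin on the work surface; the furniture and walls round the work are solid. World frame = base frame: x ahead of the robot, y to its left, z up, the work surface at z = 0. Lengths are in m, angles in rad, forces in N, time in s.
With the tool pointing down it reaches from about 0.3 to 0.825 m from the base axis. Payload 5.4 kg.
Tool frame: the origin (TCP) lies at the very end of the fingers, on their centre line; the grasp point (between the pads) lies 19 mm behind it (hold_point_z is the distance from the TCP to the grasp point, in m); z points along the fingers, y is the line along which they close (so a half turn about z gives the same grasp; the last joint's range is limited). The gripper opens to 92 mm and grips with 3 to 60 N. Pads are 20 mm wide; open, the fingers measure 128 mm over their backs; the gripper's body (75 mm by 189 mm) begins 69 mm behind the grasp point.
Start: joints at [-0.21, 0.158, 1.597, -0, 1.386, -0.21], TCP at [0.575, -0, 0.215] pointing down, gripper open.
Joint ranges: [-2.91, 2.91], [-0.94, 2.29], [0.18, 2.7], [-1.29, 4.43], [0.17, 2.64], [-3, 3]. Speed limits (rad/s): [2.57, 2.57, 3.14, 3.14, 3.14, 3.14].

INTERFACE

Orientations are given as a unit quaternion [x, y, z, w].
In Python, from rig import state, grab_frame, camera_params, sign_off, hold_point_z gives the robot as it stands.
- The arm moves only by the tool arm_command, never from a script. Its argument "targets" is a list that holds one entry, the list of rows, each a list of 7 numbers: the opening, from 0 (shut) to 1 (fully open), then the shift along the tool's x, y, z in mm, then the turn, a rotation vector about the tool's x, y, z in rad. In form: [[[grip, x, y, z, rx, ry, rz], ...]]. A call has 1 to 12 rows; each row is the pose to reach, as a shift and turn from the pose commanded when the call began, along the tool's axes at that moment; what a row does not reach only later rows make up. A row lasts 1/8 s, in which the tool goes at most 62.5 mm and 10.7 degrees, less where a joint would pass 70% of its speed; a pose out of reach is approached as far as the arm can. A call with a gripper value outside its range is refused whole. The fingers move at their own pace and stop on an object; "force" is the grip in N (left out, the last holds). Time passes only in rows, so rows that repeat a pose let the fingers close. It gives the time, the measured TCP pose, the force, the opening and the grip force at its end, in the units of the state.
- state(): the state, without advancing time (a new reading comes with each control period).
- grab_frame(name): name is "scene" or "side" or "wrist"; returns the picture (420x560x3 uint8, red, green, blue); there is no depth.
- camera_params(name): a dict with "fx", "fy", "cx", "cy" (pixels), "view" (4x4, takes a point from world to camera coordinates). Camera axes: x right, y down, z forward; pixel columns grow to the right and rows downward; lengths in m; the calibration is good to about 2 mm. A picture is of the moment at which its call begins: read the wrist's pose just before it. camera_params takes no time and is no camera call; for the wrist camera it gives the pose at the moment of the call.
- sign_off(): hands the job in; it is judged then, once.
The state is a dict: "t": time; "joints": joint angles; "joint_vel": joint speeds; "joint_efforts": joint torques, N m; "ee_pos": TCP position; "orientation": TCP orientation; "force": force on the tool from outside, world axes, zero at the start; "ft_torque": the same for the moment, N m; "finger_gap": finger opening in m; "grip_force": force on a finger pad.
Only numpy, scipy, OpenCV 4.12 (cv2) and the standard library are available. Lean on these libraries where they do the work, as an engineer would, in place of code of your own. Each camera call takes 0.05 s, during which the arm holds its last target. There are 200 camera calls.

TASK

The bench scale rocks: one of its four feet is seized too short, so it leans on that corner and the foot diagonally opposite stands off the bench. Push the wooden wedge, thin end first, under the short foot just until the scale sits level and no longer rocks; then take your fingers off the wedge, press down firmly (about 10 N) for a moment with a fingertip on the pan over the foot that had stood up, to prove that nothing gives, and let go. Only push and press: do not pick up the wedge or the scale, do not shove the scale out of its place, and leave the other things alone.

Things in the scene. Friction and masses are not known exactly. Their poses are not given: they have to be found in the camera images.
- scale: light grey bench scale, loose, 2.4 kg, display and keys at its own -x end. Origin under its centre, at bench level, z vertical when it stands level. Housing 220 (x) by 200 (y) mm, 20 to 55 mm up; pan 156 by 192 mm centred at x = +28, its top 64 mm up. Four round rubber feet at (+-80, +-75) mm; the one at (-80, -75) is short, and the scale leans 2.5 to 4.8 degrees onto it at the start
- short_foot (a joint): how far the short foot's screw is wound up into the housing (m, 0.005 to 0.009): how much shorter it is than the other three, so the thickness of wedge it needs. Seized, it does not move
- short_foot_sole (a point): lowest point of the short foot. Each foot has a domed sole, 32 mm across, radius of curvature 18 mm. The short foot carries about 3 N. All four feet stand 110 mm from the centre. The wedge lifts this foot and the scale rocks level about the line through the two neighbouring feet, until the opposite foot touches down; driven much farther, the wedge bites and shoves the scale along
- raised_foot_sole (a point): lowest point of the opposite foot, at (+80, +75) mm of the scale: 5 to 9 mm up at the start, on the bench (z = 0, give or take 0.3 mm) once the scale no longer rocks
- test_corner (a point): point on the top of the pan straight above the foot that stands up at the start: where to press
- level_ring (a point): centre of the printed ring (10 mm across) of the bull's-eye level, a green disc on the front right of the housing
- bubble (a point): the pale bubble (7 mm across) in that level; it stands towards the high side, 1.7 mm from the centre for each degree of lean
- wedge: beech wedge, 130 mm long (x), 46 mm wide (y), 1.5 mm thick at the thin end (+x) and rising evenly to 18 mm at the butt (-x), 70 g, lying flat on the bench. Origin under its centre. At the start its thin end lies 10 to 50 mm outside the short foot and points towards it, roughly along the scale's +y
- wedge_tip (a point): middle of the wedge's thin end, on the bench
- wedge_butt (a point): middle of the wedge's upright butt face (46 mm wide, 18 mm high), where to push; 9 mm above the bench. Pushing it under the foot takes 5 to 10 N; it does not slip back when left
- wood_slip: flat pine slip, 44 by 150 mm, 13 mm thick, lying on the bench behind the work; origin under its centre. Leave alone
- screwdriver: screwdriver with a red handle, 210 mm long (y), 22 mm thick, lying; origin under its middle. Leave alone
- wax_block: block of yellow wax, 88 by 122 mm, 53 mm high; origin under its centre. Leave alone

How it is judged:
By the outcome, as a careful person would: the job done as asked, in the order asked, and still so for the second after the job is handed in, with the robot touching nothing.
It also fails if it takes over 51 s, if anything falls off the work surface, if the arm or the gripper's body presses on something with over 40 N, if the wrist force passes 120 N, or if a joint passes its speed limit or range.

## Working session

There is one attempt and no reset: what is moved stays moved. The work goes in short steps, Python scripts to look and compute and a tool call to move; the robot and the scene stay as the last step left them, time stands still between calls to the robot, and variables do not carry over. Pictures are saved under pics/ and viewed, at most 10 in all, crops included, and the job is handed in when it is done.

Besides the shell and the picture viewer there is one more tool, called after ">>>" as a command line: name --argument value ..., lists and objects as JSON in quotes. arm_command: Moves the arm, as the interface text tells. Its arguments: {"type":"object","properties":{"targets":{"type":"array","items":{"type":"array","items":{"type":"array","items":{"type":"number"}}}},"force":{"type":"number"}},"required":["targets"]}

```bash
mkdir -p pics; cat > h.py <<'E'
import numpy as np, cv2
from rig import *
def snap(n,f):
    c=camera_params(n); im=grab_frame(n); cv2.imwrite('pics/'+f,im[:,:,::-1]); return c
def ray(c,u,v):
    V=np.array(c['view']);R=V[:3,:3];o=-R.T@V[:3,3]
    return o,R.T@np.array([(u-c['cx'])/c['fx'],(v-c['cy'])/c['fy'],1])
def atz(c,u,v,z):
    o,d=ray(c,u,v); return o+d*(z-o[2])/d[2]
def tri(c1,p1,c2,p2):
    o1,d1=ray(c1,*p1);o2,d2=ray(c2,*p2)
    s=np.linalg.lstsq(np.c_[d1,-d2],o2-o1,rcond=None)[0]
    a=o1+s[0]*d1;b=o2+s[1]*d2
    return (a+b)/2,np.linalg.norm(a-b)
def proj(c,p):
    V=np.array(c['view']);q=V[:3,:3]@np.array(p)+V[:3,3]
    return np.array([c['fx']*q[0]/q[2]+c['cx'],c['fy']*q[1]/q[2]+c['cy']])
E
python3 - <<'E'
from h import *
np.set_printoptions(precision=4,suppress=True)
for n in ['scene','side','wrist']:
    c=snap(n,n+'0.png'); V=np.array(c['view']); print(n,c['fx'],-V[:3,:3].T@V[:3,3],V[2,:3])
print(state(),hold_point_z)
E
```

```text
scene 532.7447043432596 [-0.0092 -0.9746  1.1916] [ 0.3207  0.6379 -0.7001]
side 462.10296052621834 [0.1474 0.9814 0.5048] [ 0.3208 -0.861  -0.3948]
wrist 291.8374788782266 [0.5746 0.0745 0.3849] [-0.0002 -0.27   -0.9628]
{'t': 0.15, 'joints': array([-0.2101,  0.1589,  1.5979,  0.    ,  1.3862, -0.2101]), 'joint_vel': array([-0.0009, -0.0016, -0.0032, -0.0008, -0.0016,  0.    ]), 'joint_efforts': array([  0.0004, -38.5917, -32.2435,   0.0702,   0.0351,  -0.0001]), 'ee_pos': array([0.5745, 0.0001, 0.2139]), 'orientation': array([ 0.7071,  0.7071, -0.0004, -0.0006]), 'force': array([ 1.868 , -0.3903, -0.8047]), 'ft_torque': array([-0.0268,  0.0052,  0.0338]), 'grip_force': 0.0, 'finger_gap': 0.09217667250738547} 0.0187
```

View pics/scene0.png

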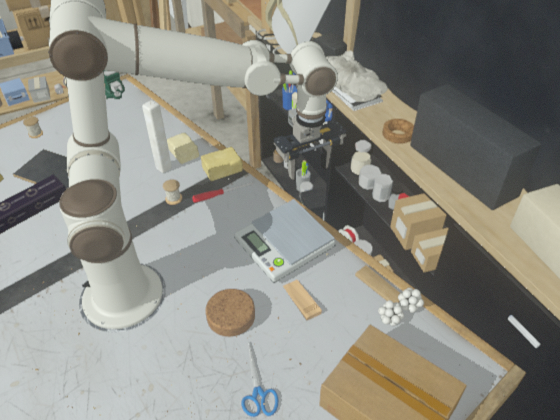

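View pics/side0.png

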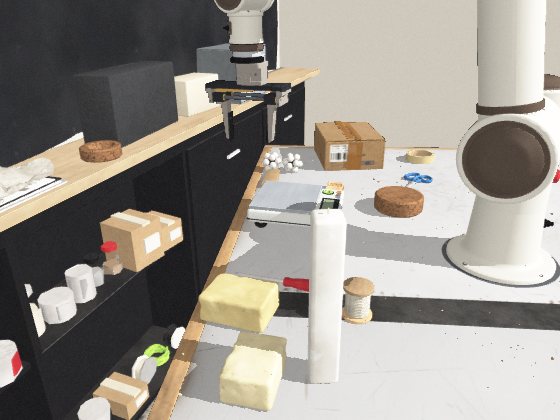

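View pics/wrist0.png

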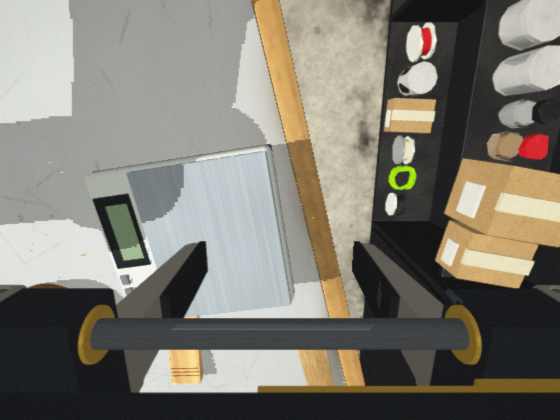

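The scene view shows the scale at about (285,240), with the wedge in front at (303,300) and its long axis running up-left towards the short foot. In the wrist view the scale fills (90–295, 145–315), with world +y up and +x to the right. The wedge butt is at (187,375).

```bash
python3 - <<'E'
from h import *
np.set_printoptions(precision=4,suppress=True)
c=camera_params('scene');w=camera_params('wrist')
for p in [(303,300),(285,283),(322,317),(285,240),(235,235),(335,243)]: print(p,atz(c,*p,0.0))
for p in [(90,175),(270,147),(295,303),(110,320)]: print(p,atz(w,*p,0.055))
print(atz(w,187,375,.018), atz(w,187,320,.005))
im=cv2.imread('pics/scene0.png')[200:330,220:350]; cv2.imwrite('pics/sc1.png',cv2.resize(im,(585,585),interpolation=cv2.INTER_CUBIC))
E
```

```text
(303, 300) [ 0.4292 -0.2427  0.    ]
(285, 283) [ 0.4126 -0.1694  0.    ]
(322, 317) [ 0.4473 -0.3131  0.    ]
(285, 240) [ 0.4871 -0.0272  0.    ]
(235, 235) [0.3623 0.0609 0.    ]
(335, 243) [ 0.6136 -0.1068  0.    ]
(90, 175) [0.3602 0.0263 0.055 ]
(270, 147) [0.5644 0.0572 0.055 ]
(295, 303) [ 0.5948 -0.1389  0.055 ]
(110, 320) [ 0.3529 -0.1641  0.055 ]
[ 0.4317 -0.2895  0.018 ] [ 0.4354 -0.2003  0.005 ]
```

View pics/sc1.png

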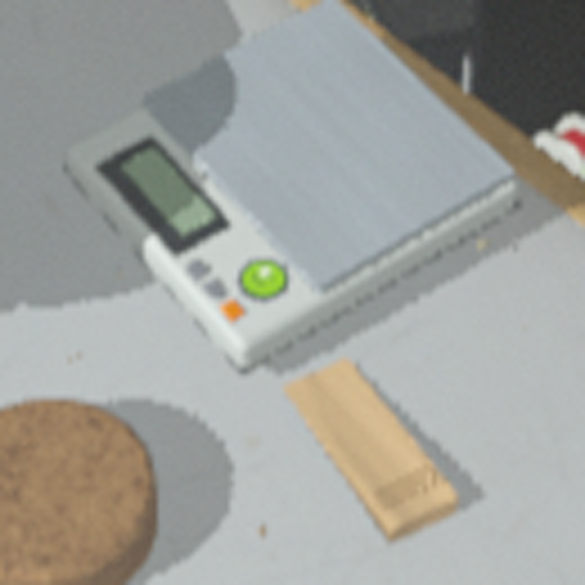

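The crop shows the wedge's tip edge at crop (287,387)–(348,362) and its butt bottom at (394,540)–(457,503). The scale's front-left corner is at (245,360) and the level disc at (264,278), with a cork disc to the left. The first move takes the wrist camera back over the wedge.

```bash
python3 - <<'E'
from h import *
np.set_printoptions(precision=4,suppress=True)
c=camera_params('scene');s=camera_params('side')
for p in [(322,395),(370,330),(466,385)]: print(p,atz(c,*p,0.0),atz(c,*p,0.1))
print(atz(s,316,150,0),atz(s,384,168,0),atz(s,327,168,0))
print(tri(c,(370,328),s,(346,141)), tri(c,(466,385),s,(315,123)),tri(c,(322,385),s,(383,135)))
f=lambda u,v:(220+u/4.5,200+v/4.5)
for p in [(287,387),(348,362),(394,540),(457,503)]: print(p,atz(c,*f(*p),0.001))
E
```

```text
(322, 395) [ 0.3379 -0.499   0.    ] [ 0.3088 -0.539   0.1   ]
(370, 330) [ 0.537  -0.4042  0.    ] [ 0.4911 -0.4521  0.1   ]
(466, 385) [ 0.6537 -0.6346 -0.    ] [ 0.598  -0.6631  0.1   ]
[ 0.5919 -0.6597  0.    ] [ 0.3185 -0.5251  0.    ] [ 0.4999 -0.4667  0.    ]
(array([ 0.4612, -0.4598,  0.1113]), np.float64(0.050542911892459255)) (array([ 0.5981, -0.6634,  0.1019]), np.float64(0.0020166772942114093)) (array([ 0.3239, -0.5228,  0.111 ]), np.float64(0.013152340519293787))
(287, 387) [ 0.4045 -0.1777  0.001 ]
(348, 362) [ 0.4469 -0.1781  0.001 ]
(394, 540) [ 0.4087 -0.3042  0.001 ]
(457, 503) [ 0.4542 -0.2991  0.001 ]
```

>>> arm_command --targets '[[[0,-40,-14,0,0,0,0],[0,-90,-32,0,0,0,0],[0,-140,-50,0,0,0,0],[0,-190,-68,0,0,0,0],[0,-240,-86,0,0,0,0],[0,-290,-104,0,0,0,0],[0,-330,-120,0,0,0,0],[0,-350,-130,0,0,0,0],[0,-350,-130,0,0,0,0],[0,-350,-130,0,0,0,0]]]'

```text
t: 1.4
ee_pos: [0.4456, -0.3486, 0.2145]
orientation: [0.707, 0.708, 0.0, -0.0]
force: [0.8, -0.3, 0.6]
finger_gap: 0.0003
grip_force: 0.0
```

```bash
python3 - <<'E'
from h import *
import pickle
c=snap('wrist','w1.png');pickle.dump(c,open('w1.pkl','wb'))
E
```

```text
(no output)
```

View pics/w1.png

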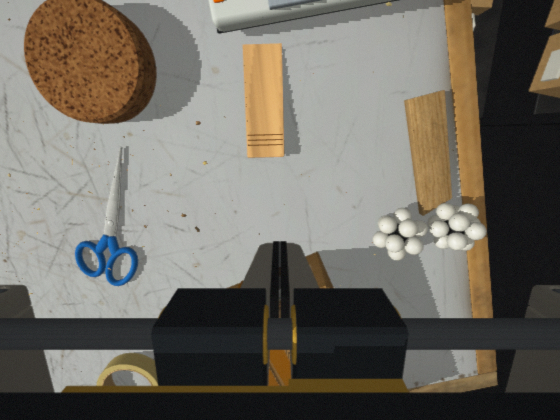

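Wrist view: wedge tip edge at (244,44)–(281,43), butt top edge at (247,157)–(284,156), scale housing corner at (217,30) and its front edge rising to the right.

```bash
python3 - <<'E'
from h import *
import pickle
from scipy.optimize import least_squares
np.set_printoptions(precision=4,suppress=True)
c=camera_params('scene');w1=pickle.load(open('w1.pkl','rb'))
V0=np.array(w1['view']).copy();dp=np.array([.5745-.4456,.3487,-.0006]) 
w0=dict(w1);V=V0.copy();V[:3,3]=V0[:3,3]-V0[:3,:3]@dp;w0['view']=V
f=lambda u,v:(220+u/4.5,200+v/4.5)
print('butt',tri(w1,(247,157),c,f(389,527)),tri(w1,(284,156),c,f(456,490)))
for p in [(244,44),(281,43)]: print('tip',atz(w1,*p,.0015))
for p in [(247,157),(284,156)]: print('butt',atz(w1,*p,.018))
P=dict(pfl=(-50,-96,64),pfr=(106,-96,64),pbr=(106,96,64),hbl=(-110,100,55),hfl=(-110,-100,55),pbl=(-50,96,64))
obs=[(c,'pfl',f(322,292)),(c,'pfr',f(518,182)),(w0,'pbr',(268,150)),(w0,'pfr',(293,303)),(w0,'hbl',(90,175)),(c,'hfl',f(245,350)),(w0,'pbl',(131,168)),(w1,'hfl',(217,28))]
def pt(q,p):
    x,y,z=p;cs,sn=np.cos(q[2]),np.sin(q[2]);h=q[3]
    t=h*(75*x+80*y)/12000
    gx,gy=h*75/12000,h*80/12000
    X=x-gx*z;Y=y-gy*z
    return np.array([q[0]+(cs*X-sn*Y)/1000,q[1]+(sn*X+cs*Y)/1000,(z+t)/1000])
def res(q): return np.concatenate([proj(k,pt(q,P[n]))-np.array(o) for k,n,o in obs]+[[(q[3]-7)/2]])
r=least_squares(res,[.48,-.06,0.1,7],loss='soft_l1',x_scale=[.01,.01,.1,1]);print(r.x);print(r.fun.reshape(-1)[:-1].reshape(-1,2))
for p in [(-80,-75,0),(80,75,0),(80,75,64),(-80,-100,20)]: print(p,pt(r.x,p))
np.save('scale.npy',r.x)
E
```

```text
butt (array([ 0.4052, -0.3051,  0.0177]), np.float64(0.001592444079160771)) (array([ 0.4509, -0.3035,  0.0221]), np.float64(0.0020132917805213446))
tip [ 0.4044 -0.1759  0.0015]
tip [ 0.4479 -0.1748  0.0015]
butt [ 0.4059 -0.3056  0.018 ]
butt [ 0.4518 -0.3043  0.018 ]
[ 0.4771 -0.0519  0.1534  8.4467]
[[ 0.3054 -0.8925]
 [ 0.5191 -3.5119]
 [ 1.2796  0.1346]
 [ 1.2715  1.2893]
 [-8.6427 -0.4583]
 [ 0.5696  0.0853]
 [-2.8545  3.8965]
 [-0.2396 -0.9659]]
(-80, -75, 0) [ 0.4095 -0.1382 -0.0084]
(80, 75, 0) [0.5447 0.0344 0.0084]
(80, 75, 64) [0.5419 0.0304 0.0724]
(-80, -100, 20) [ 0.4124 -0.1642  0.0101]
```

>>> arm_command --targets '[[[0.25,3,-4,40,0,0,-0.04],[0.25,6,-8,85,0,0,-0.08],[0.25,10,-12,130,0,0,-0.12],[0.25,13,-15,170,0,0,-0.15],[0.25,13,-15,195,0,0,-0.15],[0.25,13,-15,206,0,0,-0.15],[0.25,13,-15,206,0,0,-0.15]]]'

```text
t: 2.33
ee_pos: [0.4303, -0.3363, 0.0086]
orientation: [0.652, 0.758, 0.0, -0.0]
force: [0.1, -0.6, 1.4]
finger_gap: 0.0232
grip_force: 0.0
```

>>> arm_command --targets '[[[0.25,6,0,0,0,0,0],[0.25,12,0,0,0,0,0],[0.25,18,0,0,0,0,0],[0.25,22,0,0,0,0,0],[0.25,26,0,0,0,0,0],[0.25,30,0,0,0,0,0],[0.25,32,0,0,0,0,0],[0.25,32,0,0,0,0,0]]]'

```text
t: 3.32
ee_pos: [0.4251, -0.3052, 0.0086]
orientation: [0.652, 0.758, 0.0, -0.0]
force: [0.0, 0.5, 0.0]
finger_gap: 0.0229
grip_force: 0.1
```

```bash
python3 - <<'E'
from h import *
import pickle
c=snap('wrist','w2.png');pickle.dump(c,open('w2.pkl','wb'))
E
```

```text
(no output)
```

View pics/w2.png

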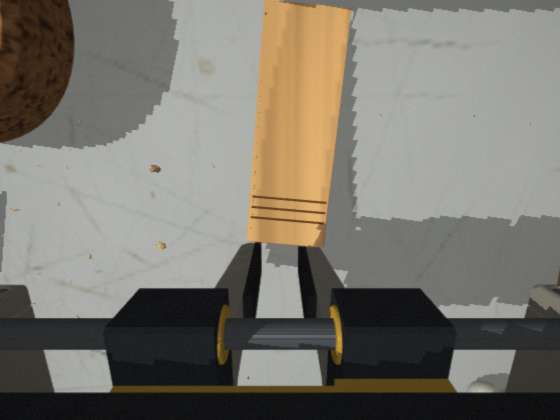

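The wedge butt edge is at (248,242)–(325,245) and its sides run up to (265,2) and (350,10), so it is still a few degrees clockwise of the tool, with the fingers just touching it.

```bash
python3 - <<'E'
from h import *
import pickle
np.set_printoptions(precision=4,suppress=True)
w=pickle.load(open('w2.pkl','rb'))
a=[atz(w,248,242,.018),atz(w,325,245,.018),atz(w,265,2,.0018),atz(w,350,10,.0015)]
for p in a: print(p)
b=(a[0]+a[1])/2;d=(a[2]+a[3])/2-b; print(b,np.arctan2(-d[0],d[1]),np.arctan2(a[1][1]-a[0][1],a[1][0]-a[0][0]))
q=np.load('scale.npy');cs,sn=np.cos(q[2]),np.sin(q[2])
F=q[:2]+np.array([cs*-80+sn*75,-sn*80-cs*75])/1000;print('foot',F)
e=F-b[:2];print('need',np.arctan2(-e[0],e[1]),'dist',np.hypot(*e))
E
```

```text
[ 0.4051 -0.2971  0.018 ]
[ 0.4505 -0.2922  0.018 ]
[ 0.3968 -0.1682  0.0018]
[ 0.4419 -0.165   0.0015]
[ 0.4278 -0.2947  0.018 ] 0.06605991030299485 0.10746479208225307
foot [ 0.4095 -0.1382]
need 0.11655372928700157 dist 0.15748473424435705
```

>>> arm_command --targets '[[[0.25,3,0,0,0,0,0],[0.25,6,0,0,0,0,0],[0.25,9,0,0,0,0,0],[0.25,12,0,0,0,0,0],[0.25,12,0,0,0,0,0]]]'

```text
t: 4.0
ee_pos: [0.4233, -0.2931, 0.0085]
orientation: [0.652, 0.758, 0.0, -0.0]
force: [0.2, -0.9, -0.3]
finger_gap: 0.0229
grip_force: 0.0
```

```bash
cat >> h.py <<'E'
def wedge(f):
    c=camera_params('wrist'); im=grab_frame('wrist'); cv2.imwrite('pics/'+f,im[:,:,::-1])
    h=cv2.cvtColor(im,cv2.COLOR_RGB2HSV); m=cv2.inRange(h,(8,70,60),(24,255,255)); m[250:]=0; m[:,:150]=0; m[:,420:]=0
    n,l,s,_=cv2.connectedComponentsWithStats(m); k=1+np.argmax(s[1:,4]); m=(l==k)
    rows=[r for r in range(420) if m[r].sum()>50]; out=[]
    for r in rows[5:-8]:
        x=np.where(m[r])[0]; out.append((r,x[0],x[-1]+1))
    out=np.array(out); bot=max(rows)
    q=np.array([atz(c,(a+b)/2,r,.018*(1-0.9*(bot-r)/245))[:2] for r,a,b in out])
    p=np.polyfit(q[:,1],q[:,0],1); print('rows',rows[0],bot,'axis yaw',round(-np.arctan(p[0]),4),'x at foot y',np.polyval(p,-.1382), 'axis x at -.29',np.polyval(p,-.29))
    return bot
def track():
    a=cv2.imread('pics/side0.png',0);b=cv2.cvtColor(grab_frame('side'),cv2.COLOR_RGB2GRAY)
    m=np.zeros_like(a);m[178:230,248:345]=255
    p=cv2.goodFeaturesToTrack(a,30,.02,4,mask=m)
    q,s,_=cv2.calcOpticalFlowPyrLK(a,b,p,None,winSize=(11,11))
    p=p[:,0];d=q[:,0]-p;ok=s[:,0]==1
    for i in np.argsort(p[:,0]):
        if ok[i]: print(p[i].round(0),d[i].round(2),end='; ')
    print()
E
python3 - <<'E'
from h import *
wedge('w3.png');track();print(state()['force'],state()['t'])
E
```

```text
rows 12 243 axis yaw 0.0829 x at foot y 0.4131810962699315 axis x at -.29 0.42578987911823923
[249. 210.] [ 0.29 -0.02]; [249. 218.] [ 0.19 -0.04]; [250. 200.] [ 0.45 -0.24]; [250. 205.] [0.27 0.06]; [255. 223.] [-0.14 -0.06]; [256. 187.] [-1.06  0.68]; [259. 227.] [-0.06  0.03]; [260. 222.] [-0.01 -0.03]; [266. 224.] [ 0.22 -0.03]; [267. 210.] [-10.33  -0.96]; [280. 213.] [-0.63 -0.11]; [285. 208.] [-0.52  0.09]; [290. 205.] [-0.47 -0.06]; [311. 225.] [0.49 0.03]; [313. 211.] [0.28 0.27]; [315. 203.] [0.22 0.03]; [316. 207.] [0.24 0.13]; [320. 207.] [0.08 0.2 ]; [322. 192.] [0.18 0.05]; [323. 198.] [-0.03  0.13]; [325. 187.] [-9.87 -9.73]; [328. 208.] [0.21 0.13]; [329. 191.] [0.17 0.06]; [333. 192.] [-0.09  0.01]; [333. 207.] [0.09 0.15]; [334. 200.] [-0.07  0.05]; [337. 207.] [-0.16  0.16]; [338. 200.] [-0.11  0.04]; [339. 192.] [-0.   0.2]; [340. 185.] [  76.67 -112.86]; 
[-0.06274     0.03782514 -0.23803768] 4.1
```

>>> arm_command --targets '[[[0.25,3,0,0,0,0,0],[0.25,6,0,0,0,0,0],[0.25,9,0,0,0,0,0],[0.25,12,0,0,0,0,0],[0.25,15,0,0,0,0,0],[0.25,18,0,0,0,0,0],[0.25,21,0,0,0,0,0],[0.25,24,0,0,0,0,0],[0.25,24,0,0,0,0,0]]]'

```text
t: 5.22
ee_pos: [0.4213, -0.2721, 0.0099]
orientation: [0.652, 0.758, -0.001, 0.003]
force: [1.5, -4.9, 0.0]
finger_gap: 0.0232
grip_force: 3.1
```

```bash
python3 - <<'E'
from h import *
wedge('w4.png');track();print(state()['force'],state()['t'])
E
```

```text
rows 60 245 axis yaw 0.1279 x at foot y 0.4073088709181027 axis x at -.29 0.4268364485604287
[249. 210.] [0.01 1.15]; [249. 218.] [-0.18  1.2 ]; [250. 200.] [ 0.56 -0.01]; [250. 205.] [-0.09  1.21]; [255. 223.] [-0.48  1.01]; [256. 187.] [-6.9   2.63]; [259. 227.] [-0.44  0.98]; [260. 222.] [-0.4   0.96]; [266. 224.] [-0.01  0.93]; [267. 210.] [-11.34   0.15]; [280. 213.] [-3.08  0.5 ]; [285. 208.] [-1.44  0.81]; [290. 205.] [-0.82  0.26]; [311. 225.] [0.53 0.43]; [313. 211.] [0.22 0.32]; [315. 203.] [-0.15  0.03]; [316. 207.] [-0.16  0.2 ]; [320. 207.] [-0.31  0.24]; [322. 192.] [-0.44 -0.76]; [323. 198.] [-0.24 -0.3 ]; [325. 187.] [-0.33 -1.15]; [328. 208.] [-0.04  0.13]; [329. 191.] [-0.52 -0.57]; [333. 192.] [-0.43 -0.68]; [333. 207.] [-0.38  0.16]; [334. 200.] [-0.4  -0.41]; [337. 207.] [-0.52  0.14]; [338. 200.] [-0.43 -0.44]; [339. 192.] [-0.16 -0.82]; [340. 185.] [  80.65 -114.8 ]; 
[ 1.67831705 -5.64316143  0.47115785] 5.325
```

>>> arm_command --targets '[[[0.25,2,0,0,0,0,0],[0.25,4,0,0,0,0,0],[0.25,6,0,0,0,0,0],[0.25,8,0,0,0,0,0],[0.25,10,0,0,0,0,0],[0.25,12,0,0,0,0,0],[0.25,14,0,0,0,0,0],[0.25,16,0,0,0,0,0],[0.25,16,0,0,0,0,0]]]'

```text
t: 6.45
ee_pos: [0.4186, -0.256, 0.0096]
orientation: [0.652, 0.758, -0.001, 0.002]
force: [1.4, -6.3, -0.6]
finger_gap: 0.0227
grip_force: 2.9
```

```bash
python3 - <<'E'
from h import *
wedge('w5.png');track();print(state()['force'],state()['t'])
E
```

```text
rows 95 246 axis yaw 0.1425 x at foot y 0.4049411674301419 axis x at -.29 0.4267186356299877
[249. 210.] [-0.31  2.36]; [249. 218.] [-0.34  2.28]; [250. 200.] [ 0.76 -0.02]; [250. 205.] [-0.56  2.4 ]; [255. 223.] [-0.41  2.01]; [256. 187.] [-7.85  4.77]; [259. 227.] [-0.4   1.87]; [260. 222.] [-0.42  1.87]; [266. 224.] [-0.29  1.83]; [267. 210.] [-8.7  1.4]; [280. 213.] [-3.32  1.34]; [285. 208.] [-2.74  1.51]; [290. 205.] [-2.34  1.05]; [311. 225.] [0.45 0.88]; [313. 211.] [0.06 0.43]; [315. 203.] [-0.43 -0.17]; [316. 207.] [-0.42  0.16]; [320. 207.] [-0.63  0.24]; [322. 192.] [-0.69 -1.22]; [323. 198.] [-0.52 -0.62]; [325. 187.] [-6.25 -1.48]; [328. 208.] [-0.41  0.11]; [329. 191.] [-0.79 -1.06]; [333. 192.] [-0.58 -1.3 ]; [333. 207.] [-0.67  0.13]; [334. 200.] [-0.61 -0.8 ]; [337. 207.] [-0.79  0.11]; [338. 200.] [-0.63 -0.88]; [339. 192.] [-0.39 -1.26]; [340. 185.] [  83.38 -113.91]; 
[ 0.72254795 -5.07396002 -0.52571224] 6.55
```

>>> arm_command --targets '[[[0.25,2,0,0,0,0,0],[0.25,4,0,0,0,0,0],[0.25,6,0,0,0,0,0],[0.25,8,0,0,0,0,0],[0.25,8,0,0,0,0,0]]]'

```text
t: 7.18
ee_pos: [0.4185, -0.2506, 0.0107]
orientation: [0.652, 0.758, -0.002, 0.005]
force: [1.7, -11.7, -1.3]
finger_gap: 0.0232
grip_force: 5.9
```

```bash
python3 - <<'E'
from h import *
wedge('w6.png');track();print(state()['force'],state()['t'])
E
```

```text
rows 105 246 axis yaw 0.1513 x at foot y 0.404653548653141 axis x at -.29 0.427802220985124
[249. 210.] [-0.48  2.66]; [249. 218.] [-0.39  2.52]; [250. 200.] [0.69 0.12]; [250. 205.] [-0.71  2.67]; [255. 223.] [-0.32  2.31]; [256. 187.] [-6.89  4.87]; [259. 227.] [-0.47  2.13]; [260. 222.] [-0.57  2.14]; [266. 224.] [-0.48  2.09]; [267. 210.] [-10.73   1.53]; [280. 213.] [-5.61  1.46]; [285. 208.] [-3.01  1.79]; [290. 205.] [-2.43  1.07]; [311. 225.] [0.47 1.15]; [313. 211.] [-0.01  0.46]; [315. 203.] [-0.65 -0.21]; [316. 207.] [-0.61  0.15]; [320. 207.] [-0.82  0.22]; [322. 192.] [-0.66 -1.28]; [323. 198.] [-0.68 -0.67]; [325. 187.] [-0.51 -1.74]; [328. 208.] [-0.48  0.11]; [329. 191.] [-0.79 -1.18]; [333. 192.] [-0.65 -1.42]; [333. 207.] [-0.73  0.15]; [334. 200.] [-0.7  -0.82]; [337. 207.] [-0.9   0.14]; [338. 200.] [-0.73 -0.92]; [339. 192.] [-0.45 -1.39]; [340. 185.] [  85.22 -112.73]; 
[  2.47284325 -11.52843056  -1.30029735] 7.275
```

>>> arm_command --targets '[[[0.25,-6,0,0,0,0,0],[0.25,-20,0,0,0,0,0],[0.25,-20,0,-20,0,0,0],[0.25,-20,0,-42,0,0,0],[0.25,0,0,-42,0,0,0],[0.25,20,0,-42,0,0,0],[0.25,20,0,-42,0,0,0]]]'

```text
t: 8.15
ee_pos: [0.4119, -0.2234, 0.049]
orientation: [0.651, 0.759, 0.0, -0.002]
force: [0.1, -0.3, -0.1]
finger_gap: 0.0231
grip_force: 0.0
```

```bash
python3 - <<'E'
from h import *
c=snap('wrist','w7.png');track();print(state()['force'],state()['t'])
a=cv2.imread('pics/w7.png');h=cv2.cvtColor(a,cv2.COLOR_BGR2HSV)
m=cv2.inRange(h,(36,120,60),(75,255,255));m[260:]=0
n,l,s,ce=cv2.connectedComponentsWithStats(m);k=1+np.argmax(s[1:,4]);print(s[k],ce[k])
x,y,w,hh=s[k][:4]
A=cv2.resize(a[max(0,y-8):y+hh+8,x-8:x+w+8],(380,380),interpolation=cv2.INTER_CUBIC)
b=cv2.cvtColor(grab_frame('side'),cv2.COLOR_RGB2BGR)[175:235,240:350]
B0=cv2.resize(cv2.imread('pics/side0.png')[175:235,240:350],(400,218),interpolation=cv2.INTER_CUBIC)
B=cv2.resize(b,(400,218),interpolation=cv2.INTER_CUBIC)
R=np.zeros((440,790,3),np.uint8);R[:380,:380]=A;R[:218,385:785]=B0;R[222:440,385:785]=B
cv2.imwrite('pics/chk.png',R)
E
```

```text
[249. 210.] [-0.46  2.62]; [249. 218.] [-0.4   2.39]; [250. 200.] [0.67 0.14]; [250. 205.] [-0.73  2.62]; [255. 223.] [-0.33  2.25]; [256. 187.] [-14.08  24.56]; [259. 227.] [-0.47  2.06]; [260. 222.] [-0.54  2.09]; [266. 224.] [-0.48  2.03]; [267. 210.] [-9.79  1.52]; [280. 213.] [-3.99  1.49]; [285. 208.] [-2.93  1.73]; [290. 205.] [-2.36  1.06]; [311. 225.] [0.42 1.12]; [313. 211.] [-0.01  0.47]; [315. 203.] [-0.67  0.02]; [316. 207.] [-0.59  0.24]; [320. 207.] [-0.8   0.27]; [322. 192.] [-0.72 -1.23]; [323. 198.] [-0.61 -0.6 ]; [325. 187.] [-0.35 -1.97]; [328. 208.] [-0.44  0.11]; [329. 191.] [-0.74 -1.22]; [333. 192.] [-0.56 -1.4 ]; [333. 207.] [-0.72  0.14]; [334. 200.] [-0.73 -0.77]; [337. 207.] [-0.89  0.13]; [338. 200.] [-0.75 -0.85]; [339. 192.] [-0.36 -1.77]; [340. 185.] [ 85.75 -69.05]; 
[-0.2369555   0.21445924 -0.17159268] 8.25
[ 284   66   51   55 2070] [308.92801932  93.30338164]
```

View pics/chk.png

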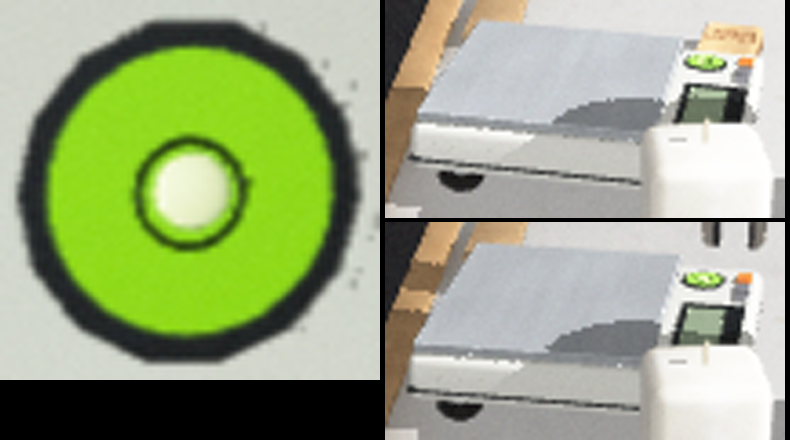

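The check picture shows the ring centre at about (190.5,193) and the bubble at about (193,190). The bubble is almost centred, with a trace of lean towards the raised corner. I'll measure it more exactly.

```bash
cat >> h.py <<'E'
def bubble(ims):
    for a in ims:
        h=cv2.cvtColor(a,cv2.COLOR_BGR2HSV)
        g=cv2.inRange(h,(30,100,60),(75,255,255));g[260:]=0
        n,l,s,ce=cv2.connectedComponentsWithStats(g);k=1+np.argmax(s[1:,4]);x,y,w,hh=s[k][:4]
        S=8;A=cv2.resize(a[y:y+hh,x:x+w],None,fx=S,fy=S,interpolation=cv2.INTER_CUBIC);H=cv2.cvtColor(A,cv2.COLOR_BGR2HSV)
        c=np.array(A.shape[1::-1])/2;yy,xx=np.mgrid[:A.shape[0],:A.shape[1]];r=np.hypot(xx-c[0],yy-c[1])
        near=r<0.34*w*S
        b=near&(H[...,1]<120)&(H[...,2]>150); d=near&(H[...,2]<150)
        pts=np.argwhere(d)[:,::-1].astype(np.float32)
        e=cv2.fitEllipse(cv2.convexHull(pts)); mb=np.argwhere(b)[:,::-1].mean(0)
        eb=cv2.fitEllipse(cv2.convexHull(np.argwhere(b)[:,::-1].astype(np.float32)))
        mm=11./np.mean(e[1])
        print('ring',e[0],e[1],'bubble',mb,eb[0],eb[1],'mm',(mb-np.array(e[0]))*mm,(np.array(eb[0])-np.array(e[0]))*mm)
E
python3 - <<'E'
from h import *
np.set_printoptions(precision=3,suppress=True)
bubble([cv2.imread('pics/w7.png')]+[np.ascontiguousarray(grab_frame('wrist')[:,:,::-1]) for _ in range(2)])
E
```

```text
ring (204.14102172851562, 225.2191619873047) (162.99758911132812, 173.6517791748047) bubble [205.431 221.044] (205.43898010253906, 221.0611114501953) (106.94964599609375, 112.30199432373047) mm [ 0.084 -0.273] [ 0.085 -0.272]
ring (206.11277770996094, 220.3741455078125) (164.616943359375, 173.27647399902344) bubble [206.908 216.775] (206.85687255859375, 216.79812622070312) (107.05299377441406, 114.85201263427734) mm [ 0.052 -0.234] [ 0.048 -0.233]
ring (204.84555053710938, 223.0063934326172) (164.8846435546875, 174.83761596679688) bubble [205.111 219.191] (204.96363830566406, 219.36155700683594) (105.4442138671875, 114.20598602294922) mm [ 0.017 -0.247] [ 0.008 -0.236]
```

>>> arm_command --targets '[[[0.25,10,6,0,0,0,0],[0.25,20,12,0,0,0,0],[0.25,28,16,0,0,0,0],[0.25,28,16,0,0,0,0],[0.25,28,16,0,0,0,0]]]'

```text
t: 9.02
ee_pos: [0.4249, -0.1962, 0.0506]
orientation: [0.652, 0.758, -0.0, 0.0]
force: [-1.2, 0.5, 1.0]
finger_gap: 0.0231
grip_force: 0.0
```

```bash
python3 - <<'E'
from h import *
np.set_printoptions(precision=3,suppress=True)
c=camera_params('wrist')
I=[np.ascontiguousarray(grab_frame('wrist')[:,:,::-1]) for _ in range(3)]
bubble(I)
a=I[0];h=cv2.cvtColor(a,cv2.COLOR_BGR2HSV);g=cv2.inRange(h,(30,100,60),(75,255,255));g[300:]=0
n,l,s,ce=cv2.connectedComponentsWithStats(g);k=1+np.argmax(s[1:,4]);print(ce[k],atz(c,*ce[k],.056),ray(c,*ce[k])[1],state()['ee_pos'])
E
```

```text
ring (197.7629852294922, 202.61473083496094) (155.70401000976562, 158.333984375) bubble [197.574 200.563] (197.5427703857422, 200.50999450683594) (101.29904174804688, 102.08434295654297) mm [-0.013 -0.144] [-0.015 -0.147]
ring (198.0673370361328, 208.55177307128906) (155.6998748779297, 158.4307861328125) bubble [197.428 207.044] (197.53866577148438, 207.05035400390625) (101.37177276611328, 103.6289291381836) mm [-0.045 -0.106] [-0.037 -0.105]
ring (198.33285522460938, 207.64614868164062) (155.6988067626953, 158.70867919921875) bubble [198.223 205.628] (198.0919952392578, 205.65135192871094) (100.96212768554688, 102.6478500366211) mm [-0.008 -0.141] [-0.017 -0.14 ]
[276.075 142.443] [ 0.413 -0.129  0.056] [-0.004 -0.04  -1.028] [ 0.425 -0.196  0.051]
```

>>> arm_command --targets '[[[0,0,0,-40,0,0,0],[0,0,0,-80,0,0,0],[0,30,30,-90,0,0,0],[0,70,70,-90,0,0,0],[0,100,110,-90,0,0,0],[0,120,140,-90,0,0,0],[0,130,153,-90,0,0,0],[0,130,153,-90,0,0,0],[0,130,153,-90,0,0,0]]]'

```text
t: 10.3
ee_pos: [0.556, -0.0458, 0.1404]
orientation: [0.653, 0.758, -0.0, -0.0]
force: [0.2, -0.5, -0.0]
finger_gap: 0.0005
grip_force: 0.0
```

```bash
python3 - <<'E'
from h import *
import pickle
np.set_printoptions(precision=4,suppress=True)
c=snap('wrist','w8.png');pickle.dump(c,open('w8.pkl','wb'))
q=np.load('scale.npy');cs,sn=np.cos(q[2]),np.sin(q[2])
def W(x,y,z): return [q[0]+(cs*x-sn*y)/1000,q[1]+(sn*x+cs*y)/1000,z/1000]
im=cv2.imread('pics/w8.png')
for p in [(106,96,64),(-50,96,64),(110,100,55),(80,75,64)]:
    u=proj(c,W(*p));print(p,W(*p),u);cv2.circle(im,tuple(int(round(v)) for v in u),4,(0,0,255),1)
cv2.imwrite('pics/w8m.png',im);print(state()['ee_pos'])
E
```

```text
(106, 96, 64) [np.float64(0.5671640972284351), np.float64(0.059168504034532665), 0.064] [312.9743  94.3153]
(-50, 96, 64) [np.float64(0.4129961220092057), np.float64(0.03533081503574148), 0.064] [115.8628  95.3326]
(110, 100, 55) [np.float64(0.5705058994392155), np.float64(0.06373275183499473), 0.055] [316.7686  90.3553]
(80, 75, 64) [np.float64(0.544678354364811), np.float64(0.03444217458855582), 0.064] [280.2157 122.2603]
[ 0.556  -0.0458  0.1405]
```

View pics/w8m.png

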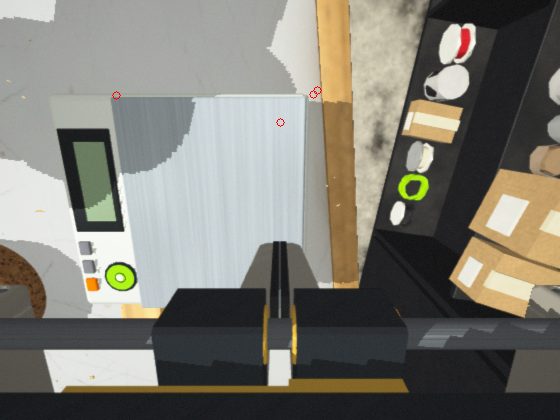

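The pan's back-right corner is at (304,97), against a predicted (313,94), and its back-left corner at (115,97). I'll shift the press point about 6 px left.

```bash
python3 - <<'E'
from h import *
import pickle
from scipy.spatial.transform import Rotation as R
np.set_printoptions(precision=4,suppress=True)
c=pickle.load(open('w8.pkl','rb'));s=state()
t=atz(c,274,124,.064);print(t,R.from_quat(s['orientation']).as_matrix().T@(t-s['ee_pos'])*1000)
track()
E
```

```text
[0.5399 0.0324 0.064 ] [79.7227 -4.3112 76.5318]
[249. 210.] [-0.67  2.63]; [249. 218.] [-0.54  2.42]; [250. 200.] [0.35 0.32]; [250. 205.] [-0.92  2.59]; [255. 223.] [-0.21  2.29]; [256. 187.] [-0.08  0.08]; [259. 227.] [-0.43  2.04]; [260. 222.] [-0.54  2.1 ]; [266. 224.] [-0.63  2.04]; [267. 210.] [-5.5   1.83]; [280. 213.] [-2.79  1.6 ]; [285. 208.] [-2.5   1.66]; [290. 205.] [-2.   1.1]; [311. 225.] [0.11 1.15]; [313. 211.] [-0.23  0.35]; [315. 203.] [-0.73  0.07]; [316. 207.] [-0.65  0.19]; [320. 207.] [-0.74  0.15]; [322. 192.] [-0.76 -1.24]; [323. 198.] [-0.58 -0.62]; [325. 187.] [-0.45 -1.47]; [328. 208.] [-0.61  0.03]; [329. 191.] [-0.84 -1.23]; [333. 192.] [-0.52 -1.4 ]; [333. 207.] [-0.83  0.  ]; [334. 200.] [-0.66 -0.84]; [337. 207.] [-0.71 -0.06]; [338. 200.] [-0.6  -0.94]; [339. 192.] [-0.36 -1.81]; [340. 185.] [-5.8 -3.8];
```

>>> arm_command --targets '[[[0,25,-1,15,0,0,0],[0,50,-2,30,0,0,0],[0,72,-3,50,0,0,0],[0,80,-4,65,0,0,0],[0,80,-4,71,0,0,0],[0,80,-4,71,0,0,0]]]'

```text
t: 11.15
ee_pos: [0.541, 0.0329, 0.0696]
orientation: [0.652, 0.758, -0.0, 0.0]
force: [1.0, -0.1, -0.3]
finger_gap: 0.0004
grip_force: 0.0
```

>>> arm_command --targets '[[[0,0,0,2,0,0,0],[0,0,0,4,0,0,0],[0,0,0,6,0,0,0],[0,0,0,6,0,0,0]]]'

```text
t: 11.65
ee_pos: [0.5412, 0.0335, 0.0642]
orientation: [0.652, 0.758, 0.0, 0.0]
force: [-1.1, 0.1, 3.5]
finger_gap: 0.0002
grip_force: 1.9
```

Contact is at z = 0.0642, as expected for a level pan. I'll press harder in small steps.

>>> arm_command --targets '[[[0,0,0,1,0,0,0],[0,0,0,2,0,0,0],[0,0,0,2,0,0,0]]]'

```text
t: 12.02
ee_pos: [0.5413, 0.0335, 0.0639]
orientation: [0.652, 0.758, -0.0, 0.0]
force: [-7.1, -0.1, 16.8]
finger_gap: 0.0004
grip_force: 8.2
```

>>> arm_command --targets '[[[0,0,0,-0.9,0,0,0],[0,0,0,-0.9,0,0,0],[0,0,0,-0.9,0,0,0],[0,0,0,-0.9,0,0,0],[0,0,0,-0.9,0,0,0],[0,0,0,-0.9,0,0,0]]]'

```text
t: 12.78
ee_pos: [0.5413, 0.0335, 0.064]
orientation: [0.652, 0.758, -0.0, 0.0]
force: [-4.8, -1.0, 10.5]
finger_gap: 0.0007
grip_force: 5.4
```

```bash
python3 - <<'E'
from h import *
track();print(state()['force'],state()['ee_pos'],state()['t'])
E
```

```text
[249. 210.] [-0.83  2.68]; [249. 218.] [-0.62  2.58]; [250. 200.] [ 15.   -11.34]; [250. 205.] [-0.63  2.72]; [255. 223.] [-0.18  2.37]; [256. 187.] [-1.22 19.32]; [259. 227.] [-0.44  2.13]; [260. 222.] [-0.6   2.18]; [266. 224.] [-0.67  2.15]; [267. 210.] [0.07 2.44]; [280. 213.] [-2.58  1.72]; [285. 208.] [-2.4   1.67]; [290. 205.] [-1.9  1.1]; [311. 225.] [-0.03  1.24]; [313. 211.] [-0.3   0.29]; [315. 203.] [-0.76 -0.09]; [316. 207.] [-0.68  0.05]; [320. 207.] [-0.78  0.05]; [322. 192.] [-0.85 -1.23]; [323. 198.] [-0.57 -0.7 ]; [325. 187.] [-0.49 -1.58]; [328. 208.] [-0.65  0.02]; [329. 191.] [-0.98 -1.25]; [333. 192.] [-0.6  -1.42]; [333. 207.] [-0.83 -0.01]; [334. 200.] [-0.66 -0.88]; [337. 207.] [-0.72 -0.07]; [338. 200.] [-0.6  -0.99]; [339. 192.] [-0.39 -2.01]; [340. 185.] [-6.51 -3.66]; 
[-4.62353922 -0.63757538 11.22945112] [0.54124924 0.03351506 0.06401723] 12.825
```

>>> arm_command --targets '[[[0,0,0,-1,0,0,0],[0,0,0,-4,0,0,0],[0,0,0,-20,0,0,0],[0,0,0,-50,0,0,0],[0,0,0,-50,0,0,0]]]'

```text
t: 13.45
ee_pos: [0.5432, 0.0334, 0.1158]
orientation: [0.652, 0.758, 0.002, 0.003]
force: [-0.6, 0.3, -0.7]
finger_gap: 0.0008
grip_force: 0.0
```

```bash
python3 - <<'E'
from h import *
for _ in range(3): track()
print(state()['force'],state()['ee_pos'],state()['t'])
E
```

```text
[249. 210.] [-0.7   2.63]; [249. 218.] [-0.55  2.42]; [250. 200.] [0.32 0.33]; [250. 205.] [-0.95  2.58]; [255. 223.] [-0.17  2.29]; [256. 187.] [-2.38 -0.11]; [259. 227.] [-0.4   2.05]; [260. 222.] [-0.52  2.11]; [266. 224.] [-0.66  2.05]; [267. 210.] [-5.5   1.84]; [280. 213.] [-2.72  1.61]; [285. 208.] [-2.44  1.65]; [290. 205.] [-1.96  1.1 ]; [311. 225.] [0.02 1.15]; [313. 211.] [-0.25  0.31]; [315. 203.] [-0.78 -0.2 ]; [316. 207.] [-0.71  0.03]; [320. 207.] [-0.82  0.04]; [322. 192.] [-0.75 -1.25]; [323. 198.] [-0.55 -0.71]; [325. 187.] [-0.45 -1.55]; [328. 208.] [-0.62  0.02]; [329. 191.] [-0.93 -1.26]; [333. 192.] [-0.56 -1.41]; [333. 207.] [-0.82 -0.01]; [334. 200.] [-0.66 -0.86]; [337. 207.] [-0.71 -0.07]; [338. 200.] [-0.61 -0.94]; [339. 192.] [-0.39 -1.77]; [340. 185.] [-6.01 -4.07]; 
[249. 210.] [-0.71  2.65]; [249. 218.] [-0.56  2.42]; [250. 200.] [0.34 0.35]; [250. 205.] [-0.95  2.6 ]; [255. 223.] [-0.18  2.29]; [256. 187.] [-1.95  0.14]; [259. 227.] [-0.4   2.05]; [260. 222.] [-0.52  2.11]; [266. 224.] [-0.67  2.05]; [267. 210.] [-5.57  1.83]; [280. 213.] [-2.65  1.62]
[... 698 characters left out ...]
]; [260. 222.] [-0.52  2.11]; [266. 224.] [-0.65  2.05]; [267. 210.] [-5.54  1.83]; [280. 213.] [-2.66  1.62]; [285. 208.] [-2.45  1.66]; [290. 205.] [-1.94  1.1 ]; [311. 225.] [0.04 1.15]; [313. 211.] [-0.26  0.31]; [315. 203.] [-0.78 -0.19]; [316. 207.] [-0.71  0.04]; [320. 207.] [-0.81  0.03]; [322. 192.] [-0.75 -1.24]; [323. 198.] [-0.54 -0.71]; [325. 187.] [-0.46 -1.5 ]; [328. 208.] [-0.62  0.01]; [329. 191.] [-0.91 -1.25]; [333. 192.] [-0.57 -1.41]; [333. 207.] [-0.82 -0.01]; [334. 200.] [-0.66 -0.85]; [337. 207.] [-0.71 -0.07]; [338. 200.] [-0.61 -0.93]; [339. 192.] [-0.39 -1.78]; [340. 185.] [-6.05 -3.85]; 
[-0.61260647 -0.2190473  -0.19310209] [0.54033197 0.03379553 0.11192205] 13.6
```

The corner gave about 0.2 mm under the press and sprang back. I'll drive the wedge about 2 mm further, then repeat the press.

>>> arm_command --targets '[[[0,-40,-22,0,0,0,0],[0,-85,-48,0,0,0,0],[0,-130,-74,0,0,0,0],[0,-175,-100,0,0,0,0],[0.25,-220,-126,0,0,0,0],[0.25,-260,-150,0,0,0,0],[0.25,-288,-163,10,0,0,0],[0.25,-288,-163,45,0,0,0],[0.25,-288,-163,80,0,0,0],[0.25,-288,-163,100,0,0,0],[0.25,-288,-163,104,0,0,0],[0.25,-288,-163,104,0,0,0]]]'

```text
t: 15.1
ee_pos: [0.4226, -0.2753, 0.0084]
orientation: [0.652, 0.758, 0.0, -0.0]
force: [0.4, -0.3, -0.6]
finger_gap: 0.023
grip_force: 0.0
```

>>> arm_command --targets '[[[0.25,6,0,0,0,0,0],[0.25,12,0,0,0,0,0],[0.25,18,0,0,0,0,0],[0.25,21,0,0,0,0,0],[0.25,23,0,0,0,0,0],[0.25,24,0,0,0,0,0],[0.25,24,0,0,0,0,0]]]'

```text
t: 15.98
ee_pos: [0.4191, -0.2517, 0.0085]
orientation: [0.652, 0.758, -0.0, -0.0]
force: [0.9, 0.8, -0.2]
finger_gap: 0.0233
grip_force: 0.0
```

>>> arm_command --targets '[[[0.25,2,0,0,0,0,0],[0.25,4,0,0,0,0,0],[0.25,6,0,0,0,0,0],[0.25,7,0,0,0,0,0],[0.25,7,0,0,0,0,0]]]'

```text
t: 16.6
ee_pos: [0.4202, -0.2497, 0.0105]
orientation: [0.652, 0.758, -0.002, 0.005]
force: [0.6, -12.3, -2.1]
finger_gap: 0.023
grip_force: 6.1
```

```bash
python3 - <<'E'
from h import *
track();print(state()['force'],state()['ee_pos'],state()['t'])
E
```

```text
[249. 210.] [-0.62  2.63]; [249. 218.] [-0.44  2.54]; [250. 200.] [0.68 0.1 ]; [250. 205.] [-0.85  2.64]; [255. 223.] [-0.36  2.32]; [256. 187.] [-7.29  4.99]; [259. 227.] [-0.52  2.13]; [260. 222.] [-0.64  2.14]; [266. 224.] [-0.59  2.11]; [267. 210.] [-10.94   1.52]; [280. 213.] [-5.62  1.5 ]; [285. 208.] [-2.97  1.76]; [290. 205.] [-2.43  1.08]; [311. 225.] [0.49 1.24]; [313. 211.] [-0.08  0.53]; [315. 203.] [-0.81  0.04]; [316. 207.] [-0.72  0.26]; [320. 207.] [-0.95  0.3 ]; [322. 192.] [-0.61 -1.28]; [323. 198.] [-0.68 -0.67]; [325. 187.] [ 13.92 -74.27]; [328. 208.] [-0.45  0.13]; [329. 191.] [-0.73 -1.21]; [333. 192.] [-0.64 -1.46]; [333. 207.] [-0.77  0.14]; [334. 200.] [-0.73 -0.82]; [337. 207.] [-0.94  0.12]; [338. 200.] [-0.75 -0.92]; [339. 192.] [-0.44 -1.47]; [340. 185.] [  85.   -111.73]; 
[  1.57774052 -11.71044721  -2.40764464] [ 0.42021877 -0.249693    0.01052428] 16.65
```

>>> arm_command --targets '[[[0.25,1,0,0,0,0,0],[0.25,2,0,0,0,0,0],[0.25,2.5,0,0,0,0,0],[0.25,2.5,0,0,0,0,0]]]'

```text
t: 17.15
ee_pos: [0.42, -0.2476, 0.0106]
orientation: [0.652, 0.758, -0.002, 0.005]
force: [0.6, -13.3, -1.8]
finger_gap: 0.0232
grip_force: 6.5
```

```bash
python3 - <<'E'
from h import *
track();print(state()['force'],state()['ee_pos'],state()['t'])
E
```

```text
[249. 210.] [-1.09  2.69]; [249. 218.] [-0.83  2.54]; [250. 200.] [0.41 0.28]; [250. 205.] [-1.24  2.72]; [255. 223.] [-0.85  2.36]; [256. 187.] [-8.44  6.15]; [259. 227.] [-0.95  2.23]; [260. 222.] [-1.05  2.24]; [266. 224.] [-0.8   2.23]; [267. 210.] [-10.     1.68]; [280. 213.] [-4.42  1.78]; [285. 208.] [-3.13  1.88]; [290. 205.] [-2.47  1.09]; [311. 225.] [0.49 1.39]; [313. 211.] [-0.11  0.51]; [315. 203.] [-0.88  0.11]; [316. 207.] [-0.8   0.28]; [320. 207.] [-1.1   0.32]; [322. 192.] [-0.67 -0.9 ]; [323. 198.] [-0.78 -0.39]; [325. 187.] [ 20.53 -73.62]; [328. 208.] [-0.63  0.13]; [329. 191.] [-0.62 -0.75]; [333. 192.] [-0.6  -1.05]; [333. 207.] [-0.93  0.14]; [334. 200.] [-0.85 -0.52]; [337. 207.] [-1.1   0.11]; [338. 200.] [-0.88 -0.55]; [339. 192.] [-0.47 -1.06]; [340. 185.] [  85.7 -109.6]; 
[ -0.77914951 -12.90401666  -1.2049458 ] [ 0.41996847 -0.24760522  0.01066091] 17.2
```

>>> arm_command --targets '[[[0.25,-4,0,0,0,0,0],[0.25,-12,0,0,0,0,0],[0.25,-25,0,0,0,0,0],[0.25,-25,0,-30,0,0,0],[0.25,-25,0,-42,0,0,0],[0.25,-25,0,-42,0,0,0]]]'

```text
t: 17.95
ee_pos: [0.422, -0.2677, 0.0512]
orientation: [0.652, 0.758, -0.0, 0.001]
force: [0.2, 0.2, -0.8]
finger_gap: 0.0227
grip_force: 0.0
```

```bash
python3 - <<'E'
from h import *
track();print(state()['force'],state()['ee_pos'],state()['t'])
E
```

```text
[249. 210.] [-1.02  2.64]; [249. 218.] [-0.89  2.45]; [250. 200.] [0.37 0.31]; [250. 205.] [-1.16  2.66]; [255. 223.] [-0.86  2.29]; [256. 187.] [-5.86  2.47]; [259. 227.] [-0.91  2.15]; [260. 222.] [-1.    2.17]; [266. 224.] [-0.77  2.16]; [267. 210.] [-10.04   1.63]; [280. 213.] [-4.08  1.78]; [285. 208.] [-3.05  1.83]; [290. 205.] [-2.4   1.08]; [311. 225.] [0.48 1.4 ]; [313. 211.] [-0.12  0.5 ]; [315. 203.] [-0.81 -0.04]; [316. 207.] [-0.73  0.21]; [320. 207.] [-1.02  0.27]; [322. 192.] [-0.88 -0.93]; [323. 198.] [-0.84 -0.36]; [325. 187.] [-0.15 -1.61]; [328. 208.] [-0.57  0.13]; [329. 191.] [-0.55 -0.83]; [333. 192.] [-0.35 -1.08]; [333. 207.] [-0.9   0.14]; [334. 200.] [-0.88 -0.46]; [337. 207.] [-1.18  0.14]; [338. 200.] [-0.9  -0.49]; [339. 192.] [-0.23 -1.55]; [340. 185.] [-2.66 -4.95]; 
[-1.34203875 -0.362868    0.6440681 ] [ 0.42138756 -0.26699467  0.05028004] 18.0
```

>>> arm_command --targets '[[[0,25,5,0,0,0,0],[0,50,10,0,0,0,0],[0,65,13,0,0,0,0],[0,70,13,0,0,0,0],[0,70,13,0,0,0,0],[0,70,13,0,0,0,0]]]'

```text
t: 18.75
ee_pos: [0.4239, -0.1965, 0.0506]
orientation: [0.652, 0.758, -0.0, 0.0]
force: [-0.2, -0.6, -0.2]
finger_gap: 0.0002
grip_force: 0.0
```

```bash
python3 - <<'E'
from h import *
from scipy.spatial.transform import Rotation as R
np.set_printoptions(precision=4,suppress=True)
bubble([np.ascontiguousarray(grab_frame('wrist')[:,:,::-1]) for _ in range(3)])
s=state();print(s['ee_pos'],R.from_quat(s['orientation']).as_matrix().T@(np.array([.5395,.0334,.064])-s['ee_pos'])*1000)
E
```

```text
ring (201.85736083984375, 209.27951049804688) (158.189208984375, 171.8094024658203) bubble [197.0997 207.2803] (197.36007690429688, 207.20596313476562) (102.49568176269531, 104.07952880859375) mm [-0.3172 -0.1333] [-0.2998 -0.1382]
ring (202.7019805908203, 209.472412109375) (158.59889221191406, 172.23341369628906) bubble [197.0957 207.2931] (197.31578063964844, 207.16717529296875) (102.57282257080078, 104.17544555664062) mm [-0.3728 -0.1449] [-0.3582 -0.1533]
ring (202.7523651123047, 210.8750762939453) (157.91403198242188, 171.4540252685547) bubble [196.7633 208.1294] (196.8899383544922, 208.16664123535156) (101.8427505493164, 103.85875701904297) mm [-0.4    -0.1834] [-0.3916 -0.1809]
[ 0.4239 -0.1964  0.0506] [210.024  148.5086 -13.4362]
```

>>> arm_command --targets '[[[0,0,0,-40,0,0,0],[0,0,0,-70,0,0,0],[0,40,28,-70,0,0,0],[0,85,60,-70,0,0,0],[0,130,92,-70,0,0,0],[0,170,120,-70,0,0,0],[0,200,142,-70,0,0,0],[0,210,148,-60,0,0,0],[0,210,148,-35,0,0,0],[0,210,148,-19,0,0,0],[0,210,148,-19,0,0,0],[0,210,148,-19,0,0,0]]]'

```text
t: 20.4
ee_pos: [0.5392, 0.0333, 0.0701]
orientation: [0.652, 0.758, 0.0, 0.0]
force: [0.2, -0.5, -0.4]
finger_gap: 0.0002
grip_force: 0.0
```

>>> arm_command --targets '[[[0,0,0,2,0,0,0],[0,0,0,4,0,0,0],[0,0,0,5,0,0,0],[0,0,0,5.5,0,0,0],[0,0,0,5.5,0,0,0]]]'

```text
t: 21.02
ee_pos: [0.5388, 0.0339, 0.0642]
orientation: [0.652, 0.758, -0.0, -0.0]
force: [-0.7, -0.2, 2.2]
finger_gap: 0.0006
grip_force: 1.1
```

>>> arm_command --targets '[[[0,0,0,0.6,0,0,0],[0,0,0,1.1,0,0,0],[0,0,0,1.1,0,0,0],[0,0,0,1.1,0,0,0],[0,0,0,1.1,0,0,0],[0,0,0,1.1,0,0,0],[0,0,0,1.1,0,0,0]]]'

```text
t: 21.9
ee_pos: [0.5389, 0.034, 0.064]
orientation: [0.652, 0.758, -0.0, -0.0]
force: [-4.5, 0.1, 9.9]
finger_gap: 0.0005
grip_force: 4.7
```

```bash
python3 - <<'E'
from h import *
track();print(state()['force'],state()['ee_pos'],state()['t'])
E
```

```text
[249. 210.] [-1.39  2.72]; [249. 218.] [-1.03  2.58]; [250. 200.] [14.1  -0.51]; [250. 205.] [-1.13  2.77]; [255. 223.] [-0.66  2.41]; [256. 187.] [-0.74 20.06]; [259. 227.] [-0.87  2.21]; [260. 222.] [-1.03  2.26]; [266. 224.] [-1.01  2.26]; [267. 210.] [-1.61  2.39]; [280. 213.] [-3.27  1.89]; [285. 208.] [-2.54  1.79]; [290. 205.] [-1.92  1.14]; [311. 225.] [0.   1.46]; [313. 211.] [-0.41  0.35]; [315. 203.] [-1.   -0.03]; [316. 207.] [-0.92  0.07]; [320. 207.] [-1.09  0.06]; [322. 192.] [-0.95 -0.96]; [323. 198.] [-0.74 -0.46]; [325. 187.] [-0.47 -1.41]; [328. 208.] [-0.78  0.02]; [329. 191.] [-0.85 -0.84]; [333. 192.] [-0.38 -1.06]; [333. 207.] [-1.02 -0.02]; [334. 200.] [-0.8  -0.59]; [337. 207.] [-0.89 -0.08]; [338. 200.] [-0.73 -0.65]; [339. 192.] [-0.22 -1.62]; [340. 185.] [-6.36 -3.61]; 
[-3.63327093  0.0714755   8.84279003] [0.53887753 0.03396242 0.06404296] 21.95
```

>>> arm_command --targets '[[[0,0,0,-1,0,0,0],[0,0,0,-5,0,0,0],[0,0,0,-25,0,0,0],[0,0,0,-60,0,0,0],[0,0,0,-80,0,0,0],[0,0,0,-80,0,0,0],[0,0,0,-80,0,0,0]]]'

```text
t: 22.82
ee_pos: [0.5381, 0.034, 0.1417]
orientation: [0.652, 0.758, -0.0, -0.001]
force: [0.8, 0.1, 0.3]
finger_gap: 0.0004
grip_force: 0.0
```

```bash
python3 - <<'E'
from h import *
track()
a=cv2.cvtColor(grab_frame('scene'),cv2.COLOR_RGB2BGR)[200:330,220:350]
b=cv2.cvtColor(grab_frame('side'),cv2.COLOR_RGB2BGR)[175:235,240:350]
R=np.zeros((400,790,3),np.uint8);R[:390,:390]=cv2.resize(a,(390,390),interpolation=3);R[:218,390:790]=cv2.resize(b,(400,218),interpolation=3)
cv2.imwrite('pics/end.png',R);print(state()['force'],state()['t'])
E
```

```text
[249. 210.] [-1.3   2.65]; [249. 218.] [-1.1   2.48]; [250. 200.] [-0.07  0.49]; [250. 205.] [-1.42  2.62]; [255. 223.] [-0.67  2.35]; [256. 187.] [-0.03 -0.01]; [259. 227.] [-0.84  2.16]; [260. 222.] [-0.98  2.21]; [266. 224.] [-0.95  2.19]; [267. 210.] [-5.92  1.95]; [280. 213.] [-3.21  1.85]; [285. 208.] [-2.55  1.77]; [290. 205.] [-1.92  1.1 ]; [311. 225.] [-0.01  1.4 ]; [313. 211.] [-0.39  0.34]; [315. 203.] [-0.92 -0.14]; [316. 207.] [-0.86  0.04]; [320. 207.] [-1.02  0.05]; [322. 192.] [-0.82 -0.96]; [323. 198.] [-0.72 -0.48]; [325. 187.] [-0.47 -1.32]; [328. 208.] [-0.76  0.02]; [329. 191.] [-0.69 -0.84]; [333. 192.] [-0.32 -1.06]; [333. 207.] [-1.   -0.01]; [334. 200.] [-0.81 -0.58]; [337. 207.] [-0.88 -0.07]; [338. 200.] [-0.73 -0.66]; [339. 192.] [-0.23 -1.6 ]; [340. 185.] [-6.1  -3.71]; 
[ 0.03620462  1.59068821 -0.41249705] 22.975
```

View pics/end.png

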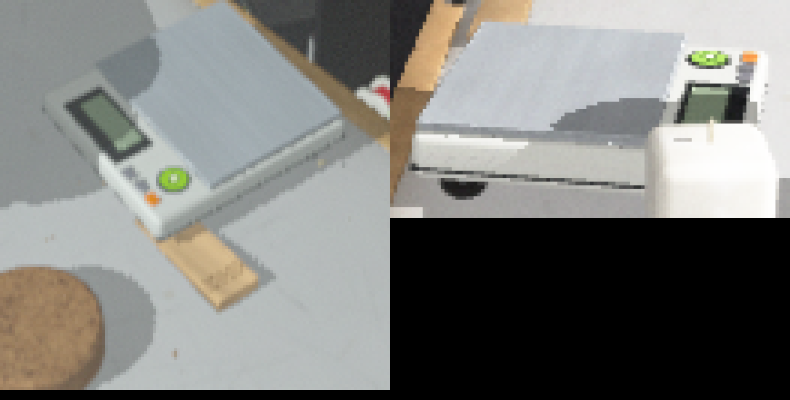

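The wedge is under the short-foot corner, with the scale level and the raised foot down. The robot is touching nothing.

```bash
python3 -c "from rig import *;print(sign_off())"
```

```text
the job is handed in; nothing more can be done
None
```

The job is handed in at about 23 s: the wedge is under the short foot and the scale sits level as far as the bubble and side camera show. A first press (about 11 N, peak 17 N) gave about 0.2 mm, so I drove the wedge about 2–3 mm further, which shifted the scale about 1 mm. I then pressed again at about 10 N over the raised foot; it gave the same 0.1–0.2 mm and sprang back, which I took as rubber give, not rocking.

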